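Bring the high spot of a banjo-ukulele rim to the truing pointer

ROBOT

A 6-joint arm with a two-finger parallel gripper is mounted at the origin on the work surface. World frame = base frame: x ahead of the robot, y to its left, z up, the work surface at z = 0. Lengths are in m, angles in rad, forces in N, time in s.
With the tool pointing down it reaches from about 0.3 to 1 m from the base axis. Payload 5.1 kg.
Tool frame: the origin (TCP) lies midway between the tips of the shut fingers; the grasp point (between the pads) lies 19 mm behind it; x points along the fingers, y is the direction in which the jaws open and shut, and the axes are right-handed (so a half turn about x gives the same grasp; the last joint's range is limited). The gripper opens to 95 mm and grips with 3 to 60 N. Pads are 20 mm wide; open, the fingers measure 119 mm over their backs; the gripper's body (75 mm by 180 mm) begins 59 mm behind the grasp point.
Start: joints at [1.018, 0.124, 1.65, -0, 1.367, -0.083], TCP at [0.294, 0.58, 0.215] pointing down, gripper open.
Joint ranges: [-2.61, 2.61], [-1.02, 2.33], [0.03, 2.71], [-1.35, 4.49], [0.32, 2.68], [-2.91, 2.91]. Speed limits (rad/s): [2.57, 2.57, 3.14, 3.14, 3.14, 3.14].

INTERFACE

Orientations are given as a rotation vector (axis times angle).
In Python, from bench import ctrl, imaging gives the robot as it stands.
- The arm moves only by the tool move_arm, never from a script. Its argument "commands" is a list of rows, each an object of numbers: "x", "y", "z": the shift along the tool's x, y, z in m; "twist": the turn about the tool's x in degrees. A call has 1 to 8 rows; each row shifts and turns the commanded pose from where the row before left it, along the tool's axes as they then stand; what a row does not reach is not made up. A row lasts 1/8 s, in which the tool goes at most 62.5 mm and 10.7 degrees, less where a joint would pass 70% of its speed; a pose out of reach is approached as far as the arm can. A call with a gripper value outside its range is refused whole. "gripper" is the finger opening in m, from 0 to 0.0951, set as the call begins (left out, the last holds). The fingers move at their own pace and stop on an object; the grip force is fixed at half the most. Time passes only in rows, so rows that do not move let the fingers close. It gives the time, the measured TCP pose, the force and the opening at its end, in the units of the state.
- ctrl.get_state(): the state, without advancing time (a new reading comes with each control period).
- imaging.snapshot(name): name is "side" or "top"; returns (picture, depth): 384x512x3 uint8, blue, green, red; 384x512 float32, m along the optical axis (not along the pixel's ray), 0 where there is no reading.
- imaging.camera_params(name): a dict with "mtx" (3x3 intrinsics, pixels), "xyz" and "attitude" of the camera in the world. Camera axes: x right, y down, z forward; pixel columns grow to the right and rows downward; lengths in m; the calibration is good to about 2 mm. A picture is of the moment at which its call begins. camera_params takes no time and is no camera call.
- ctrl.finish_job(): hands the job in, once; it reports no verdict.
The state is a dict: "t": time; "joint_positions": joint angles; "qd": joint speeds; "tau": joint torques, N m; "tool_pos": TCP position; "tool_rot": TCP orientation; "wrist_force": force on the tool from outside, world axes, zero at the start; "ft_torque": the same for the moment, N m; "width": finger opening in m.
Only numpy, scipy, OpenCV 4.12 (cv2) and the standard library are available. Lean on these libraries where they do the work, as an engineer would, in place of code of your own. Each camera call takes 0.05 s, during which the arm holds its last target.

TASK

The maple instrument rim on the truing stand has gone out of round. By its crank knob, turn the rim slowly (no faster than about half a turn a second) until its highest spot, the big outward swell and not the lesser one, stands right at the tip of the fixed pointer, and let go with the rim at rest there.

Things in the scene. Friction and masses are not known exactly. Their poses are not given: they have to be found in the camera images.
- rim: Maple ring, 200 mm across, 12 mm wall, 50 mm high, its top 88 mm over the bench (bar across it 98 mm). Turns freely either way on a vertical spindle; light drag (1 N at the knob) holds it where left. Origin on the spindle axis, 28 mm over the bench; z up; x points to the high spot. Counter-clockwise from x, seen from above: lesser swell (5 mm proud) at 115 degrees, crank knob at -130.
- crank_knob (a point): Middle of the upright black crank knob on the bar across the rim, 65 mm from the spindle axis, 123 mm above the bench. Round, 26 mm in diameter, from 102 to 144 mm above the bench, nothing taller near it; it spins freely on its own upright pin, so fingers holding it need not turn as it is led round.
- high_spot (a point): Peak of the rim's high spot: the larger of two smooth outward swells of the ring, of the same maple, 18 mm proud, about 60 mm long round the rim, as tall as the rim. The point lies on its outermost surface, 118 mm from the spindle axis, 58 mm above the bench.
- pointer_tip (a point): Tip of the stand's fixed steel pointer, a level 12 mm rod with a tapered point, aimed at the spindle axis from a post 172 mm from it (76 mm tall). The tip lies 126 mm from the axis, 58 mm above the bench; the high spot passes it 8 mm away without touching.

How it is judged:
By the outcome, as a careful person would: the job done as asked, in the order asked, and still so for the second after the job is handed in, with the robot touching nothing.
It also fails if it takes over 35 s, if anything falls off the work surface, if the arm or the gripper's body presses on something with over 40 N, if the wrist force passes 120 N, or if a joint passes its speed limit or range.

## Working session

There is one attempt and no reset: what is moved stays moved. The work goes in short steps, Python scripts to look and compute and a tool call to move; the robot and the scene stay as the last step left them, time stands still between calls to the robot, and variables do not carry over. Pictures are saved under pics/ and viewed, and the job is handed in when it is done.

Besides the shell and the picture viewer there is one more tool, called after "Emit:" in YAML: its name, and indented under it one key for each argument. move_arm: Moves the arm, as the interface text tells. Its arguments: {"type":"object","properties":{"commands":{"type":"array"},"gripper":{"type":"number"}},"required":["commands"]}

```bash
mkdir -p pics
cat > h.py <<'E'
import numpy as np,cv2
from bench import ctrl,imaging
from scipy.spatial.transform import Rotation as R
def cam(n):
    p=imaging.camera_params(n);return p
E
python3 - <<'E'
from h import *
for n in("top","side"):
    im,d=imaging.snapshot(n);cv2.imwrite(f"pics/{n}0.png",im);np.save(f"{n}0.npy",d)
    print(imaging.camera_params(n))
print(ctrl.get_state())
E
```

```text
{'mtx': array([[431.24654584,   0.        , 257.95399374],
       [  0.        , 431.24654584, 184.02671794],
       [  0.        ,   0.        ,   1.        ]]), 'xyz': array([ 5.38565058e-01, -2.53108894e-04,  8.59126976e-01]), 'attitude': array([-2.16983969,  2.16303021, -0.07811346])}
{'mtx': array([[460.08876485,   0.        , 262.65882896],
       [  0.        , 460.08876485, 195.05310878],
       [  0.        ,   0.        ,   1.        ]]), 'xyz': array([ 0.4734295 , -0.4263205 ,  0.65663646]), 'attitude': array([-2.43653419,  0.25945581, -0.10723412])}
{'t': 0.1, 'joint_positions': array([ 1.01838883e+00,  1.24435773e-01,  1.65153802e+00,  2.10161407e-05,
        1.36748003e+00, -8.26191800e-02]), 'qd': array([-0.00072467, -0.00054192, -0.00309625, -0.00032953, -0.00169225,
       -0.00020093]), 'tau': array([ 7.88168745e-05, -4.18880296e+01, -3.61097002e+01,  7.76674761e-02,
        4.61885962e-02, -3.37082554e-05]), 'tool_pos': array([0.29398153, 0.57907321, 0.21351228]), 'tool_rot': array([ 0.366995  ,  1.53983017, -0.36978347]), 'wrist_force': array([ 0.67007309, -0.0699368 ,  0.48647061]), 'ft_torque': array([ 0.0902572 ,  0.01737208, -0.02066065]), 'width': 0.09542993564229646}
```

View pics/top0.png

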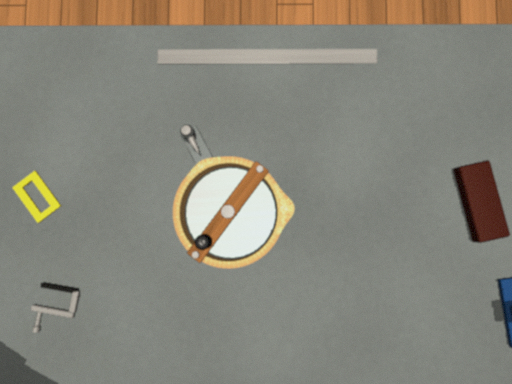

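View pics/side0.png

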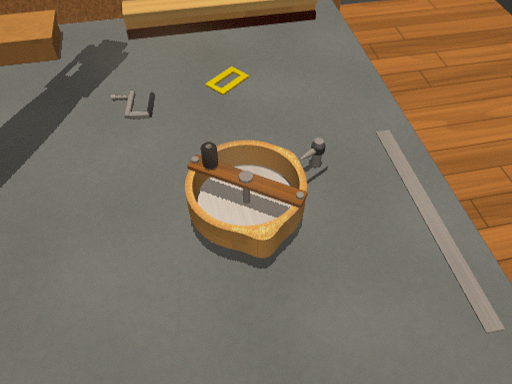

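```bash
cat >> h.py <<'E'
def ray(n,u,v,z):
    p=imaging.camera_params(n);u=np.atleast_1d(u).astype(float);v=np.atleast_1d(v).astype(float)
    d=np.c_[u,v,np.ones(len(u))]@np.linalg.inv(p['mtx']).T@R.from_rotvec(p['attitude']).as_matrix().T
    return p['xyz']+d*((z-p['xyz'][2])/d[:,2])[:,None]
def ang(v): return np.degrees(np.arctan2(v[1],v[0]))
def rim(im,d=None):
    hsv=cv2.cvtColor(im,cv2.COLOR_BGR2HSV)
    m=cv2.inRange(hsv,(10,70,90),(32,255,255)); m[:90]=0; m[:, :150]=0;m[:,320:]=0;m[300:]=0
    m=cv2.morphologyEx(m,cv2.MORPH_CLOSE,np.ones((3,3)))
    c=max(cv2.findContours(m,cv2.RETR_EXTERNAL,cv2.CHAIN_APPROX_NONE)[0],key=cv2.contourArea)[:,0]
    return m,ray("top",c[:,0],c[:,1],.088)[:,:2]
E
cat > m.py <<'E'
from h import *
import sys
from scipy.optimize import least_squares
im=cv2.imread(sys.argv[1])
m,P=rim(im)
r=least_squares(lambda q:np.hypot(*(P-q[:2]).T)-q[2],[*P.mean(0),.1],loss='soft_l1',f_scale=.001).x
print("circle",r)
V=P-r[:2];rr=np.hypot(*V.T);a=np.degrees(np.arctan2(V[:,1],V[:,0]))
o=np.argsort(a)
for b in range(-180,180,10):
    s=(a>=b)&(a<b+10)
    if s.any():print(b+5,round(rr[s].mean()*1000,1),end='; ')
print()
i=rr.argmax();a0=a[i];da=(a-a0+180)%360-180
s=abs(da)<25;w=np.clip(rr[s]-r[2]-.004,0,None)
print("peak",a0,rr[i],"centroid",a0+(w*da[s]).sum()/w.sum())
hsv=cv2.cvtColor(im,cv2.COLOR_BGR2HSV)
k=cv2.inRange(hsv,(0,0,0),(180,255,45));k[:130]=0;k[290:]=0;k[:,:160]=0;k[:,310:]=0
n,l,st,ce=cv2.connectedComponentsWithStats(k)
for j in range(1,n):
    if st[j,4]>20:
        p=ray("top",*ce[j],.13)[0];print("dark",st[j],ce[j],p,"r,ang",np.hypot(*(p[:2]-r[:2])),ang(p[:2]-r[:2]))
E
python3 m.py pics/top0.png
python3 - <<'E'
from h import *
print(ray("top",[228,200,188],[212,155,131],.098), ray("top",[200,188],[155,131],.058))
im=cv2.imread("pics/top0.png");cv2.imwrite("pics/z.png",cv2.resize(im[110:280,150:310],None,fx=3.5,fy=3.5,interpolation=cv2.INTER_CUBIC))
E
```

```text
circle [0.5597557  0.06657164 0.10033895]
-175 100.2; -165 99.8; -155 99.8; -145 99.8; -135 100.0; -125 99.6; -115 99.4; -105 102.7; -95 111.7; -85 116.1; -75 108.3; -65 100.8; -55 99.2; -45 100.4; -35 95.2; -25 100.2; -15 99.2; -5 99.4; 5 99.7; 15 101.0; 25 103.7; 35 103.6; 45 100.7; 55 100.1; 65 100.3; 75 100.2; 85 100.2; 95 100.0; 105 100.5; 115 100.6; 125 100.5; 135 100.0; 145 97.2; 155 101.3; 165 100.2; 175 100.4; 
peak -85.40174218755372 0.11746209605719138 centroid -86.99951506491146
dark [201 235  10  14  56] [206.875      240.19642857] [0.50955023 0.09875221 0.13      ] r,ang 0.059633699878266645 147.341047879876
[[0.55781731 0.06646528 0.098     ]
 [0.65935986 0.11763452 0.098     ]
 [0.7029255  0.13996777 0.098     ]] [[0.66570807 0.12382995 0.058     ]
 [0.71156324 0.14733689 0.058     ]]
```

View pics/z.png

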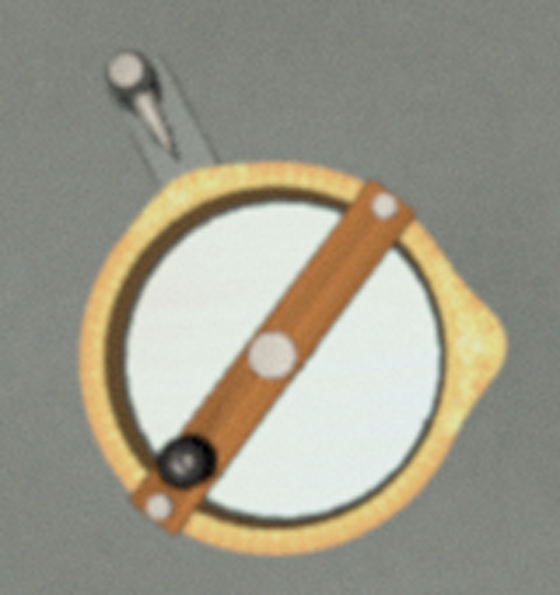

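Run:
```python
from h import *
c=np.array([.5590,.0666])
for u,v,z,t in [(127,70,.076,'post'),(145,105,.058,'rod'),(170,147,.058,'tip'),(178,158,.058,'darktip'),(272,355,.1,'spindle'),(185,461,.144,'knob'),(160,506,.098,'scr'),(385,206,.098,'scr')]:
    p=ray("top",150+(u-1.25)/3.5,110+(v-1.25)/3.5,z)[0];print(t,p,np.hypot(*(p[:2]-c)),ang(p[:2]-c))
im=cv2.imread("pics/side0.png");cv2.imwrite("pics/zs.png",cv2.resize(im[120:270,170:345],None,fx=4,fy=4,interpolation=cv2.INTER_CUBIC))
d=np.load("top0.npy");print(np.round(d[124:162:2,180:208:2],3))
```

```text
post [0.71022609 0.14791358 0.076     ] 0.17170098794586705 28.266716796899953
rod [0.69498956 0.14120888 0.058     ] 0.1551117145693225 28.75079376820647
tip [0.67209124 0.12730459 0.058     ] 0.12835371327726225 28.22580771999892
darktip [0.66611645 0.12289317 0.058     ] 0.12100766291219511 27.72338086959353
spindle [0.55939417 0.06743975 0.1       ] 0.0009276641728563241 64.8550212855551
knob [0.50817385 0.10405566 0.144     ] 0.06313654765304325 143.61213588795167
scr [0.48382182 0.12295673 0.098     ] 0.09395658723406126 143.14322684753
scr [0.63522448 0.01091071 0.098     ] 0.09440057473432753 -36.15170994892336
[[0.878 0.877 0.878 0.879 0.878 0.878 0.876 0.875 0.877 0.877 0.876 0.876
  0.876 0.879]
 [0.879 0.811 0.803 0.799 0.809 0.809 0.878 0.874 0.875 0.874 0.88  0.876
  0.877 0.875]
 [0.875 0.801 0.8   0.799 0.8   0.811 0.811 0.864 0.862 0.874 0.874 0.875
  0.877 0.878]
 [0.807 0.798 0.799 0.798 0.8   0.801 0.811 0.864 0.86  0.876 0.877 0.875
  0.877 0.874]
 [0.808 0.8   0.799 0.8   0.799 0.803 0.805 0.822 0.863 0.861 0.876 0.875
  0.873 0.874]
 [0.809 0.808 0.8   0.799 0.
[... 516 characters left out ...]
75 0.873 0.859 0.859 0.857 0.814 0.808 0.813 0.858 0.857 0.856
  0.858 0.865]
 [0.874 0.873 0.872 0.872 0.86  0.858 0.86  0.81  0.81  0.857 0.856 0.858
  0.862 0.86 ]
 [0.873 0.875 0.872 0.873 0.858 0.858 0.859 0.856 0.81  0.861 0.86  0.86
  0.859 0.859]
 [0.87  0.87  0.871 0.871 0.87  0.856 0.86  0.855 0.856 0.817 0.859 0.859
  0.857 0.855]
 [0.873 0.872 0.873 0.871 0.869 0.859 0.856 0.855 0.855 0.857 0.858 0.856
  0.856 0.86 ]
 [0.873 0.873 0.871 0.872 0.869 0.872 0.858 0.855 0.858 0.858 0.858 0.857
  0.855 0.857]
 [0.875 0.871 0.874 0.869 0.874 0.873 0.859 0.853 0.858 0.855 0.854 0.857
  0.856 0.855]
 [0.871 0.87  0.868 0.872 0.869 0.869 0.87  0.858 0.856 0.857 0.855 0.781
  0.778 0.781]]
```

View pics/zs.png

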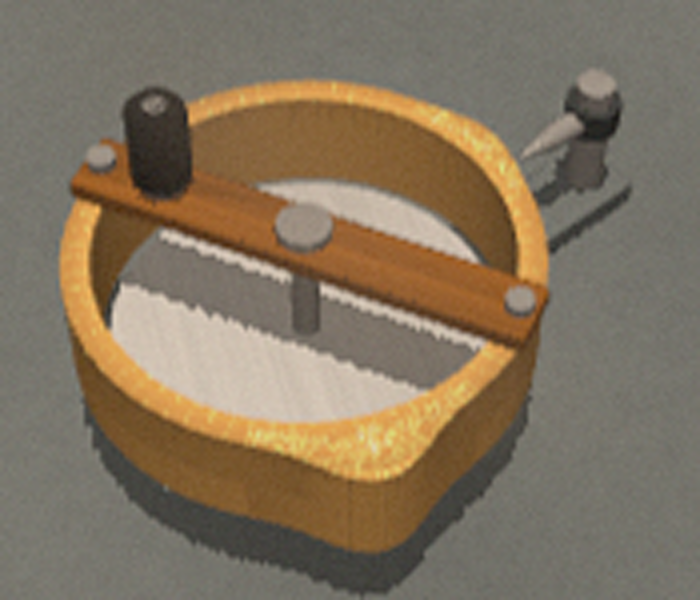

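Run:
```python
from h import *
s=ctrl.get_state();M=R.from_rotvec(s['tool_rot']).as_matrix();print(np.round(M,4))
c=np.array([.5596,.0668]);k=c+.065*np.array([np.cos(np.radians(143.5)),np.sin(np.radians(143.5))]);print(k)
print(M.T@(np.r_[k,.20]-s['tool_pos'])*1000)
```

```text
[[-1.000e-03  4.527e-01  8.917e-01]
 [-1.600e-03  8.917e-01 -4.527e-01]
 [-1.000e+00 -1.900e-03 -2.000e-04]]
[0.5073493  0.10546348]
[  14.04538258 -325.68248697  404.65814433]
```

Emit:
move_arm:
  commands:
    - {"y":-0.027,"z":0.034}
    - {"y":-0.027,"z":0.034}
    - {"y":-0.027,"z":0.034}
    - {"y":-0.027,"z":0.034}
    - {"y":-0.027,"z":0.034}
    - {"y":-0.027,"z":0.034}
    - {"y":-0.027,"z":0.034}
    - {"y":-0.027,"z":0.034}
  gripper: 0.07

```text
invalid input at $.commands[0]: expected keys x, y, z, twist
```

Emit:
move_arm:
  commands:
    - {"y":-0.027,"z":0.034}
    - {"y":-0.027,"z":0.034}
    - {"y":-0.027,"z":0.034}
    - {"y":-0.027,"z":0.03}
    - {}
    - {}

```text
invalid input at $.commands[0]: expected keys x, y, z, twist
```

```bash
cat > st.py <<'E'
from h import *
import sys
s=ctrl.get_state();M=R.from_rotvec(s['tool_rot']).as_matrix();print(s['t'],s['tool_pos'],s['wrist_force'],s['width'],ang(M[:,1]))
c=np.array([.5596,.0668]);a=np.radians(float(sys.argv[1]));k=c+.065*np.array([np.cos(a),np.sin(a)])
print("to knob tool mm",M.T@(np.r_[k,float(sys.argv[2])]-s['tool_pos'])*1000)
v=s['tool_pos'][:2]-c;print("tcp polar",np.hypot(*v),ang(v))
E
python3 st.py 143.5 .109
```

```text
0.1 [0.29398153 0.57907321 0.21351228] [ 0.67007309 -0.0699368   0.48647061] 0.09542993564229646 63.08287742141296
to knob tool mm [ 105.04522495 -325.51385326  404.67398726]
tcp polar 0.5770416092349014 117.4071634078005
```

Emit:
move_arm:
  commands:
    - {"x":0,"y":-0.027,"z":0.034,"twist":0}
    - {"x":0,"y":-0.027,"z":0.034,"twist":0}
    - {"x":0,"y":-0.027,"z":0.034,"twist":0}
    - {"x":0,"y":-0.027,"z":0.034,"twist":0}
    - {"x":0,"y":-0.027,"z":0.034,"twist":0}
    - {"x":0,"y":-0.027,"z":0.034,"twist":0}
    - {"x":0,"y":-0.027,"z":0.034,"twist":0}
    - {"x":0,"y":-0.027,"z":0.034,"twist":0}
  gripper: 0.07

```text
t: 1.1
tool_pos: [0.4392, 0.2624, 0.2142]
tool_rot: [0.368, 1.54, -0.369]
wrist_force: [-0.0, -0.0, -0.1]
width: 0.0699
```

Emit:
move_arm:
  commands:
    - {"x":0,"y":-0.027,"z":0.034,"twist":0}
    - {"x":0,"y":-0.027,"z":0.034,"twist":0}
    - {"x":0,"y":-0.027,"z":0.034,"twist":0}
    - {"x":0,"y":-0.027,"z":0.031,"twist":0}
    - {"x":0,"y":0,"z":0,"twist":0}
    - {"x":0,"y":0,"z":0,"twist":0}

```text
t: 1.85
tool_pos: [0.5083, 0.1076, 0.2142]
tool_rot: [0.369, 1.54, -0.369]
wrist_force: [0.5, -0.1, 0.8]
width: 0.0701
```

```bash
python3 st.py 143.5 .109
```

```text
1.85 [0.50833806 0.10757893 0.21423156] [ 0.5207822  -0.14911412  0.7677974 ] 0.07009994969448816 63.06584513935026
to knob tool mm [105.23158513  -2.32702741   0.18034723]
tcp polar 0.06550348695100991 141.4977133336936
```

Emit:
move_arm:
  commands:
    - {"x":0.02,"y":-0.002,"z":0,"twist":0}
    - {"x":0.02,"y":0,"z":0,"twist":0}
    - {"x":0.02,"y":0,"z":0,"twist":0}
    - {"x":0.02,"y":0,"z":0,"twist":0}
    - {"x":0.015,"y":0,"z":0,"twist":0}
    - {"x":0.009,"y":0,"z":0,"twist":0}
    - {"x":0,"y":0,"z":0,"twist":0}

```text
t: 2.72
tool_pos: [0.5075, 0.1055, 0.1099]
tool_rot: [0.368, 1.54, -0.369]
wrist_force: [0.6, -0.4, -0.4]
width: 0.0701
```

```bash
python3 - <<'E'
from h import *
for n in("top","side"):
    im,d=imaging.snapshot(n);cv2.imwrite(f"pics/{n}1.png",im)
E
python3 st.py 143.5 .109
```

```text
2.825 [0.50841467 0.10553553 0.11134177] [ 0.53951096 -0.24615793  0.17027202] 0.0700876164754335 63.079186002449354
to knob tool mm [ 2.3404072  -0.54816375 -0.91983378]
tcp polar 0.06419018127297452 142.88264997045596
```

View pics/side1.png

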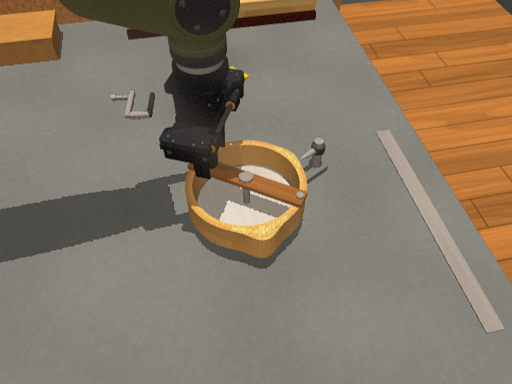

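View pics/top1.png

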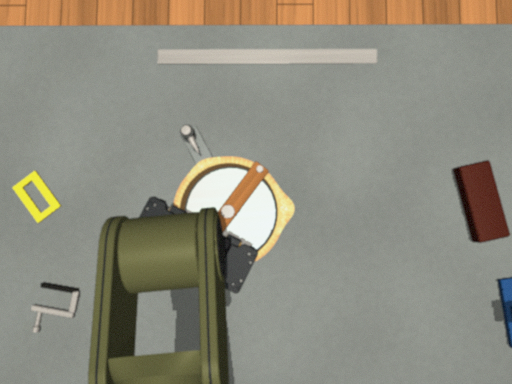

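The gripper stands over the knob and the rim has not moved (swell still near (293,207) in the top view). Closing.

Emit:
move_arm:
  commands:
    - {"x":0,"y":0,"z":0,"twist":0}
    - {"x":0,"y":0,"z":0,"twist":0}
    - {"x":0,"y":0,"z":0,"twist":0}
    - {"x":0,"y":0,"z":0,"twist":0}
    - {"x":0,"y":0,"z":0,"twist":0}
  gripper: 0.015

```text
t: 3.45
tool_pos: [0.5078, 0.1056, 0.1107]
tool_rot: [0.368, 1.539, -0.368]
wrist_force: [1.5, 1.8, 0.8]
width: 0.0253
```

Run:
```python
from h import *
im,d=imaging.snapshot("top");cv2.imwrite("pics/top2.png",im)
s=ctrl.get_state();print(s['wrist_force'],s['width'],s['tool_pos'])
# plan: 144 -> 259 in 5deg chord, tool coords
M=R.from_rotvec(s['tool_rot']).as_matrix()
b=np.radians(143.3+np.arange(0,24)*5);b[-1]=np.radians(258.3);P=.065*np.c_[np.cos(b),np.sin(b),0*b]
print(np.round(np.diff(P,axis=0)@M*1000,1)[:,1:].tolist())
```

```text
[0.1863208  0.43815626 0.23011081] 0.025586927728979976 [0.50782627 0.10555304 0.11066231]
[[-5.6, -0.7], [-5.7, -0.2], [-5.7, 0.3], [-5.6, 0.8], [-5.5, 1.2], [-5.4, 1.7], [-5.2, 2.2], [-5.0, 2.6], [-4.8, 3.1], [-4.5, 3.5], [-4.2, 3.8], [-3.8, 4.2], [-3.4, 4.5], [-3.0, 4.8], [-2.6, 5.0], [-2.2, 5.2], [-1.7, 5.4], [-1.2, 5.5], [-0.7, 5.6], [-0.2, 5.7], [0.3, 5.7], [0.8, 5.6], [1.2, 5.5]]
```

Emit:
move_arm:
  commands:
    - {"x":0,"y":-0.0056,"z":-0.0007,"twist":0}
    - {"x":0,"y":-0.0057,"z":-0.0002,"twist":0}
    - {"x":0,"y":-0.0057,"z":0.0003,"twist":0}
    - {"x":0,"y":-0.0056,"z":0.0008,"twist":0}
    - {"x":0,"y":-0.0055,"z":0.0012,"twist":0}
    - {"x":0,"y":-0.0054,"z":0.0017,"twist":0}
    - {"x":0,"y":-0.0052,"z":0.0022,"twist":0}
    - {"x":0,"y":-0.005,"z":0.0026,"twist":0}

```text
t: 4.5
tool_pos: [0.4952, 0.0627, 0.1107]
tool_rot: [0.369, 1.539, -0.368]
wrist_force: [2.1, 1.0, -1.5]
width: 0.0258
```

```bash
python3 st.py 183.3 .1107
```

```text
4.5 [0.49524013 0.06267134 0.11067745] [ 2.05241881  1.04222017 -1.53984156] 0.025845046292560285 63.07990035927564
to knob tool mm [-0.02272747  0.10405275 -0.64987039]
tcp polar 0.06449215826258498 -176.32952530510815
```

Low forces; going on.

Emit:
move_arm:
  commands:
    - {"x":0,"y":-0.0048,"z":0.0031,"twist":0}
    - {"x":0,"y":-0.0045,"z":0.0035,"twist":0}
    - {"x":0,"y":-0.0042,"z":0.0038,"twist":0}
    - {"x":0,"y":-0.0038,"z":0.0042,"twist":0}
    - {"x":0,"y":-0.0034,"z":0.0045,"twist":0}
    - {"x":0,"y":-0.003,"z":0.0048,"twist":0}
    - {"x":0,"y":-0.0026,"z":0.005,"twist":0}
    - {"x":0,"y":-0.0022,"z":0.0052,"twist":0}

```text
t: 5.5
tool_pos: [0.5129, 0.0223, 0.1107]
tool_rot: [0.369, 1.539, -0.368]
wrist_force: [3.7, 5.5, -1.6]
width: 0.025
```

Emit:
move_arm:
  commands:
    - {"x":0,"y":-0.0017,"z":0.0054,"twist":0}
    - {"x":0,"y":-0.0012,"z":0.0055,"twist":0}
    - {"x":0,"y":-0.0007,"z":0.0056,"twist":0}
    - {"x":0,"y":-0.0002,"z":0.0057,"twist":0}
    - {"x":0,"y":0.0003,"z":0.0057,"twist":0}
    - {"x":0,"y":0.0008,"z":0.0056,"twist":0}
    - {"x":0,"y":0,"z":0,"twist":0}
    - {"x":0,"y":0,"z":0,"twist":0}

```text
t: 6.5
tool_pos: [0.5417, 0.0046, 0.1107]
tool_rot: [0.369, 1.539, -0.368]
wrist_force: [2.2, 4.4, -0.8]
width: 0.0254
```

```bash
python3 st.py 258.3 .1107
python3 - <<'E'
from h import *
for n in("top","side"):
    im,d=imaging.snapshot(n);cv2.imwrite(f"pics/{n}3.png",im)
    if n=="top":cv2.imwrite("pics/z3.png",cv2.resize(im[110:280,150:310],None,fx=3.5,fy=3.5,interpolation=cv2.INTER_CUBIC))
    else:cv2.imwrite("pics/zs3.png",cv2.resize(im[120:270,170:345],None,fx=4,fy=4,interpolation=cv2.INTER_CUBIC))
E
python3 m.py pics/top3.png
```

```text
6.5 [0.54168485 0.0045647  0.11066442] [ 2.18970461  4.43791516 -0.76282748] 0.02541799288630127 63.07978044777287
to knob tool mm [-0.03331251  0.88237801  4.86127969]
tcp polar 0.0647625248628989 -106.05907842033407
circle [0.54346811 0.00775944 0.06945445]
-175 54.7; -165 57.1; -155 60.8; -145 70.3; -135 81.3; -125 76.9; -115 72.4; -105 69.6; -95 68.9; -85 69.2; -75 73.0; -65 78.5; -55 77.7; -45 67.2; -35 60.0; -25 55.4; -15 53.5; -5 50.9; 5 53.0; 15 54.9; 25 59.4; 35 67.7; 45 77.6; 55 77.0; 65 72.5; 75 69.8; 85 68.8; 95 70.2; 105 72.6; 115 77.1; 125 78.8; 135 68.2; 145 60.1; 155 57.3; 165 54.5; 175 53.7; 
peak -134.67706675894757 0.08400405164868154 centroid -132.75870019005987
dark [295 238   8  52 155] [298.3483871  267.38064516] [ 0.46532416 -0.05464427  0.13      ] r,ang 0.10000349870835422 -141.39004848823973
dark [211 273   7  14  40] [213.425 279.575] [0.44443764 0.08684804 0.13      ] r,ang 0.126736106203048 141.38812419406204
```

View pics/z3.png

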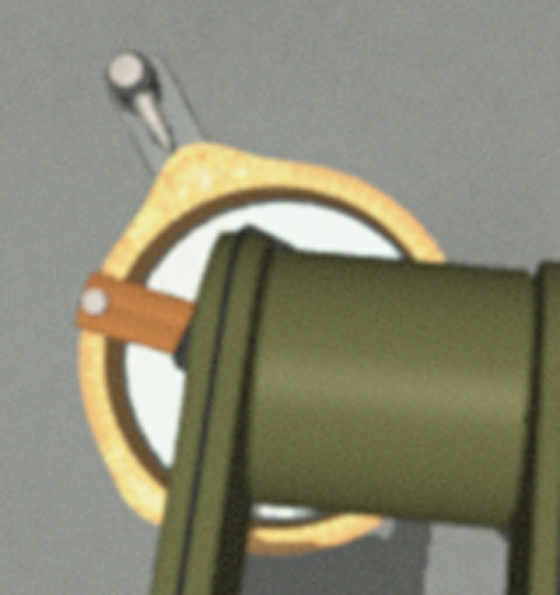

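View pics/zs3.png

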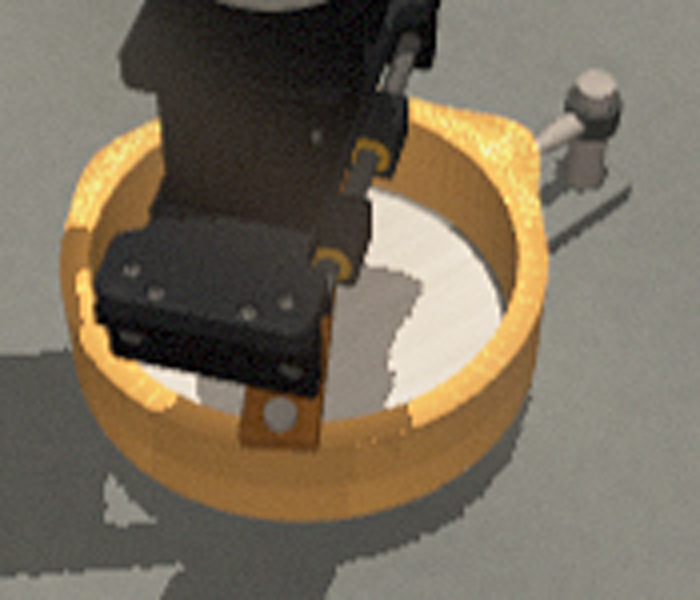

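```bash
cat > m2.py <<'E'
from h import *
import sys
im=cv2.imread(sys.argv[1]);c=np.array([.5596,.0668])
m,P=rim(im);V=P-c;rr=np.hypot(*V.T)*1000;a=np.degrees(np.arctan2(V[:,1],V[:,0]))
for lvl in (105,108,111,113,115):
    for lo,hi in [tuple(map(float,sys.argv[2:4]))]:
        s=(a>lo)&(a<hi)&(rr>lvl)&(rr<122)
        if s.any(): print(lvl,a[s].min().round(1),a[s].max().round(1),"mid",((a[s].min()+a[s].max())/2).round(2),"w",((rr[s]-lvl)*a[s]).sum()/(rr[s]-lvl).sum())
print("max",rr[(a>lo)&(a<hi)].max())
E
python3 m2.py pics/top0.png -125 -50; python3 m2.py pics/top3.png -5 65
python3 - <<'E'
from h import *
c=np.array([.5596,.0668])
p=ray("top",150+(93-1.25)/3.5,110+(301-1.25)/3.5,.098)[0];print(p,ang(p[:2]-c)+180)
E
```

```text
105 -101.4 -73.0 mid -87.18 w -86.89088456086844
108 -98.1 -75.4 mid -86.71 w -86.74452031267532
111 -94.2 -77.6 mid -85.91 w -86.52960305776003
113 -93.3 -79.7 mid -86.5 w -86.53780883311708
115 -91.4 -80.8 mid -86.1 w -86.78648209531354
max 117.7022858575444
max 39.80359183417873
[0.5864649  0.15877297 0.098     ] 253.71714797276758
```

```bash
sed -i 's/m=cv2.inRange(hsv,(10,70,90),(32,255,255));/m=cv2.inRange(hsv,(10,70,125),(27,255,255));/' h.py; python3 m2.py pics/top0.png -125 -50; python3 m2.py pics/top3.png -5 65
```

```text
105 -101.4 -73.0 mid -87.18 w -86.89088456086844
108 -98.1 -75.4 mid -86.71 w -86.74452031267532
111 -94.2 -77.6 mid -85.91 w -86.52960305776003
113 -93.3 -79.7 mid -86.5 w -86.53780883311708
115 -91.4 -80.8 mid -86.1 w -86.78648209531354
max 117.7022858575444
105 9.7 39.3 mid 24.51 w 23.630059543421062
108 12.4 36.8 mid 24.57 w 23.574450280703637
111 15.8 32.3 mid 24.06 w 23.65601087438817
113 16.7 30.6 mid 23.63 w 23.786769735555172
115 19.3 28.9 mid 24.09 w 24.19895311590543
max 117.71608990650743
```

Emit:
move_arm:
  commands:
    - {"x":0,"y":0.0005,"z":0.0025,"twist":0}
    - {"x":0,"y":0.0005,"z":0.0025,"twist":0}
    - {"x":0,"y":0,"z":0,"twist":0}
    - {"x":0,"y":0,"z":0,"twist":0}
    - {"x":0,"y":0,"z":0,"twist":0}

```text
t: 7.22
tool_pos: [0.5464, 0.0034, 0.1107]
tool_rot: [0.369, 1.539, -0.368]
wrist_force: [1.3, 4.9, -0.4]
width: 0.0257
```

```bash
python3 st.py 258.3 .1107
python3 - <<'E'
from h import *
im,d=imaging.snapshot("top");cv2.imwrite("pics/top4.png",im)
cv2.imwrite("pics/z4.png",cv2.resize(im[110:280,150:310],None,fx=3.5,fy=3.5,interpolation=cv2.INTER_CUBIC))
E
python3 m2.py pics/top4.png -5 65
```

```text
7.225 [0.54639754 0.0033662  0.11066135] [ 1.25278561  4.90296972 -0.36554965] 0.0256538262334062 63.082921567870066
to knob tool mm [-0.03874769 -0.18266609  0.11661151]
tcp polar 0.064793144392876 -101.75710544112977
105 12.8 42.8 mid 27.8 w 27.929500962670502
108 17.2 40.2 mid 28.69 w 28.054074642223153
111 19.0 36.4 mid 27.7 w 28.22151912490122
113 22.1 34.6 mid 28.37 w 28.329168047882327
115 22.1 32.9 mid 27.51 w 28.579836800754602
max 118.1963143764795
```

View pics/z4.png

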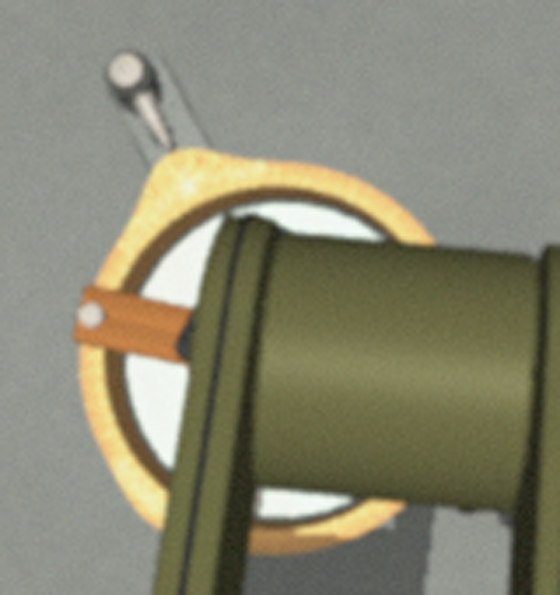

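Emit:
move_arm:
  commands:
    - {"x":0,"y":0,"z":0,"twist":0}
    - {"x":0,"y":0,"z":0,"twist":0}
    - {"x":0,"y":0,"z":0,"twist":0}
    - {"x":0,"y":0,"z":0,"twist":0}
  gripper: 0.07

```text
t: 7.78
tool_pos: [0.5461, 0.0029, 0.1106]
tool_rot: [0.368, 1.539, -0.369]
wrist_force: [-0.2, -0.9, 0.1]
width: 0.0596
```

```bash
python3 st.py 258.3 .1107
python3 - <<'E'
from h import *
im,d=imaging.snapshot("top");cv2.imwrite("pics/top5.png",im)
E
python3 m2.py pics/top5.png -5 65
```

```text
7.775 [0.54605002 0.00288459 0.11057215] [-0.16557804 -0.91174526  0.06973056] 0.059553967495951265 63.07452526099423
to knob tool mm [-0.12807817  0.40403765  0.20840292]
tcp polar 0.0653359108510698 -101.96941661429
105 13.7 42.8 mid 28.27 w 28.03504358940786
108 17.2 40.2 mid 28.69 w 28.134515524567025
111 19.0 36.4 mid 27.7 w 28.3665155947735
113 22.4 34.6 mid 28.54 w 28.580986244695435
115 24.1 32.9 mid 28.51 w 28.695817525848696
max 118.1963143764795
```

Unmoved on release. Lifting clear and backing off for an unobstructed check.

Emit:
move_arm:
  commands:
    - {"x":-0.015,"y":0,"z":0,"twist":0}
    - {"x":-0.025,"y":0,"z":0,"twist":0}
    - {"x":-0.03,"y":0,"z":0,"twist":0}
    - {"x":-0.03,"y":0,"z":0,"twist":0}
    - {"x":-0.01,"y":0.025,"z":-0.03,"twist":0}
    - {"x":0,"y":0.025,"z":-0.03,"twist":0}
    - {"x":0,"y":0.025,"z":-0.03,"twist":0}
    - {"x":0,"y":0.025,"z":-0.03,"twist":0}

```text
t: 8.82
tool_pos: [0.4841, 0.1478, 0.2222]
tool_rot: [0.369, 1.537, -0.368]
wrist_force: [0.1, 0.4, -0.0]
width: 0.0697
```

Emit:
move_arm:
  commands:
    - {"x":0,"y":0.025,"z":-0.034,"twist":0}
    - {"x":0,"y":0.025,"z":-0.034,"twist":0}
    - {"x":0,"y":0.025,"z":-0.034,"twist":0}
    - {"x":0,"y":0.025,"z":-0.034,"twist":0}
    - {"x":0,"y":0.025,"z":-0.03,"twist":0}
    - {"x":0,"y":0,"z":0,"twist":0}

```text
t: 9.57
tool_pos: [0.3922, 0.3351, 0.2219]
tool_rot: [0.366, 1.539, -0.365]
wrist_force: [0.8, -0.8, -0.8]
width: 0.0702
```

```bash
python3 - <<'E'
from h import *
for n in("top","side"):
    im,d=imaging.snapshot(n);cv2.imwrite(f"pics/{n}6.png",im)
    if n=="top":cv2.imwrite("pics/z6.png",cv2.resize(im[110:280,150:310],None,fx=3.5,fy=3.5,interpolation=cv2.INTER_CUBIC))
    else:cv2.imwrite("pics/zs6.png",cv2.resize(im[120:270,170:345],None,fx=4,fy=4,interpolation=cv2.INTER_CUBIC))
E
python3 m2.py pics/top6.png -5 65; python3 m.py pics/top6.png|grep -v ';'
```

```text
105 13.7 42.8 mid 28.27 w 28.03504358940786
108 17.2 40.2 mid 28.69 w 28.134515524567025
111 19.0 36.4 mid 27.7 w 28.3665155947735
113 22.4 34.6 mid 28.54 w 28.580986244695435
115 24.1 32.9 mid 28.51 w 28.695817525848696
max 118.1963143764795
circle [0.55975756 0.06785428 0.10042913]
peak 26.905309796903918 0.11757553717499537 centroid 27.450149655563106
```

View pics/z6.png

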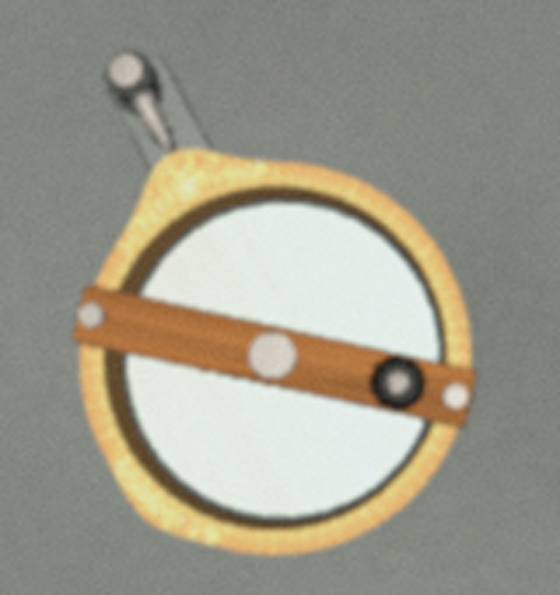

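View pics/zs6.png

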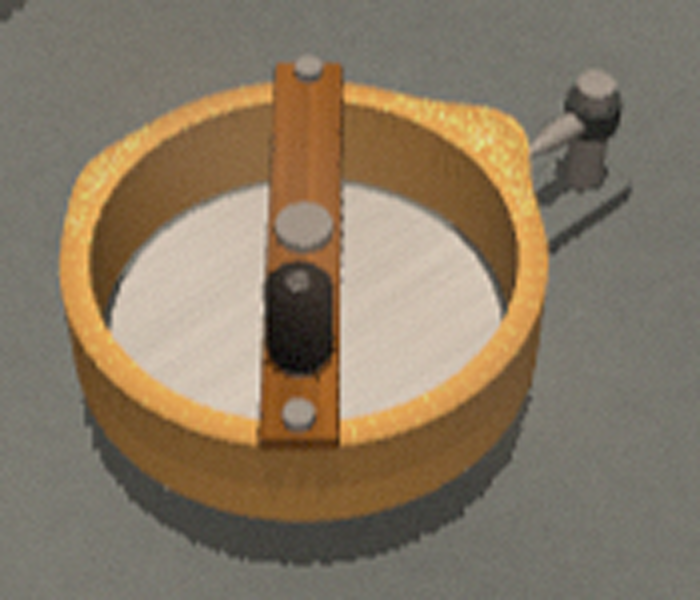

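Run:
```python
from h import *
f=lambda u,v,z:ray("top",150+(u-1.25)/3.5,110+(v-1.25)/3.5,z)[0][:2]
a,b=f(90,315,.098),f(455,396,.098);print("hs",ang(b-a)+130,"c",(a+b)/2)
c=(a+b)/2
for q in [(127,70,.076),(170,147,.058)]:
    p=f(*q);print(ang(p-c),ang(p-np.array([.5597,.0672])))
print(ang(f(127,70,.076)-f(170,147,.058)))
print(ctrl.get_state()['t']); print(ctrl.finish_job())
```

```text
hs 27.741641167990693 c [0.55929074 0.0677888 ]
27.961820170250892 28.200649714354686
27.81702345960137 28.136982026144224
28.387850587536818
9.675
the job is handed in; nothing more can be done
None
```

I gripped the crank knob and turned the rim about 115° counter-clockwise, at around 40°/s. The high spot now stands at the pointer tip. I then opened the fingers, lifted clear and handed the job in at t ≈ 9.7 s.

- **Alignment:** from the outline of the swell, the high spot lies at about 28.0–28.7°. From the screws on the bar it lies at 27.7°, and a refitted circle gives 27.5°. The pointer measures 27.8–28.4°. These methods differ by up to about 1°, or 2 mm at the rim, and I made no further correction.
- **Lesser swell:** it now lies well away from the pointer, at the lower left of the rim in the top view.
- **Release:** the swell reading was the same just after the fingers opened and after the arm had backed away, so the rim stayed at rest.
- **Forces:** the wrist force readings stayed below about 7 N throughout. The gripper ended clear of everything.

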